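# Lay out the syringes by size on the cradle rail

## Task

Lay out the four syringes on the rail for the injection practice, one lying in each cradle, in order of size, with the smallest in the cradle at the kidney-dish end of the rail and the largest at the other end. Each is to rest in both forks of its cradle with the middle of its barrel between them, all nozzles pointing away from the robot. Do not knock the kidney dish out of its place.

Things in the scene. Friction and masses are not known exactly. Their poses are not given: they have to be found in the camera images.
- syringe_5_mid (a point): 5 ml capped syringe lying on its side, pale barrel 14 mm across, 66 mm long. Point: middle of the barrel, on its axis (7 mm above the tray floor at the start); grasp here across the barrel. x: along it to the nozzle; z: up. Past the barrel: cap 18 mm (+x); flange 26 mm wide and plunger end, 17 mm (-x). Home in any cradle, the point is 8.1 mm above the cradle's seat point.
- syringe_10_mid (a point): 10 ml capped syringe lying on its side, pale barrel 17 mm across, 80 mm long. Point: middle of the barrel, on its axis (8.5 mm above the tray floor at the start); grasp here across the barrel. x: along it to the nozzle; z: up. Past the barrel: cap 18 mm (+x); flange 30.5 mm wide and plunger end, 17 mm (-x). Home in any cradle, the point is 9.8 mm above the cradle's seat point.
- syringe_20_mid (a point): 20 ml capped syringe lying on its side, pale barrel 22 mm across, 94 mm long. Point: middle of the barrel, on its axis (11 mm above the tray floor at the start); grasp here across the barrel. x: along it to the nozzle; z: up. Past the barrel: cap 18 mm (+x); flange 38 mm wide and plunger end, 17 mm (-x). Home in any cradle, the point is 12.7 mm above the cradle's seat point.
- syringe_50_mid (a point): 50 ml capped syringe lying on its side, pale barrel 30 mm across, 114 mm long. Point: middle of the barrel, on its axis (15 mm above the tray floor at the start); grasp here across the barrel. x: along it to the nozzle; z: up. Past the barrel: cap 18 mm (+x); flange 50 mm wide and plunger end, 17 mm (-x). Home in any cradle, the point is 17.3 mm above the cradle's seat point.
- cradle_a_seat (a point): Leftmost (+y), as the robot sees it, of four like grey cradles in a row on a rail, fixed, 80 to 100 mm apart. Point: midway between its two V-notched forks, level with the notch bottoms, 22 mm above the tray floor. x: away from the robot, along the syringe to lie here; y: along the rail; z: up. Forks 20 to 24 mm from the point along x, notch 120 degrees, 33 mm wide, 9.5 mm deep; base 10 mm high.
- cradle_b_seat (a point): Second from the left, as the robot sees it, of four like grey cradles in a row on a rail, fixed, 80 to 100 mm apart. Point: midway between its two V-notched forks, level with the notch bottoms, 22 mm above the tray floor. x: away from the robot, along the syringe to lie here; y: along the rail; z: up. Forks 20 to 24 mm from the point along x, notch 120 degrees, 33 mm wide, 9.5 mm deep; base 10 mm high.
- cradle_c_seat (a point): Third from the left, as the robot sees it, of four like grey cradles in a row on a rail, fixed, 80 to 100 mm apart. Point: midway between its two V-notched forks, level with the notch bottoms, 22 mm above the tray floor. x: away from the robot, along the syringe to lie here; y: along the rail; z: up. Forks 20 to 24 mm from the point along x, notch 120 degrees, 33 mm wide, 9.5 mm deep; base 10 mm high.
- cradle_d_seat (a point): Rightmost (-y), as the robot sees it, of four like grey cradles in a row on a rail, fixed, 80 to 100 mm apart. Point: midway between its two V-notched forks, level with the notch bottoms, 22 mm above the tray floor. x: away from the robot, along the syringe to lie here; y: along the rail; z: up. Forks 20 to 24 mm from the point along x, notch 120 degrees, 33 mm wide, 9.5 mm deep; base 10 mm high.
- kidney_dish: Kidney-shaped stainless dish, about 190 x 98 mm, 35 mm high, standing loose on the tray beyond one end of the rail (left or right); origin on the tray floor near its middle. At the rail's other end stands a round steel bowl, 76 mm across, 40 mm high.
- tray: Stainless instrument tray, 440 mm (x) by 720 mm (y), fixed, lined with a flat blue mat that is part of it; origin at table level under its middle; its lined floor is 3 mm above the origin, its rim 22 mm.
Mind the look-alikes: they are no part of the job. What is shaped like the part that bears syringe_20_mid but purple is not meant.

How it is judged:
At the end, for the whole second after the job is handed in: From the kidney-dish end, the 5, 10, 20 and 50 ml syringes lie in cradles one to four at rest: barrel middle within 12 mm of the cradle middle in plan and 4 mm of its resting height, axis within 0.12 rad of the cradle's, nozzle pointing away from the robot (((world y of kidney_dish above 0 m and horizontal distance between syringe_5_mid and cradle_a_seat below 0.012 m and z of syringe_5_mid in the frame of cradle_a_seat between 0.00408314 and 0.0120831 m and angle between the x axis of syringe_5_mid and the x axis of cradle_a_seat, either way round below 0.12 rad and horizontal distance between syringe_10_mid and cradle_b_seat below 0.012 m and z of syringe_10_mid in the frame of cradle_b_seat between 0.00581524 and 0.0138152 m and angle between the x axis of syringe_10_mid and the x axis of cradle_b_seat, either way round below 0.12 rad and horizontal distance between syringe_20_mid and cradle_c_seat below 0.012 m and z of syringe_20_mid in the frame of cradle_c_seat between 0.00870208 and 0.0167021 m and angle between the x axis of syringe_20_mid and the x axis of cradle_c_seat, either way round below 0.12 rad and horizontal distance between syringe_50_mid and cradle_d_seat below 0.012 m and z of syringe_50_mid in the frame of cradle_d_seat between 0.013321 and 0.021321 m and angle between the x axis of syringe_50_mid and the x axis of cradle_d_seat, either way round below 0.12 rad) or (world y of kidney_dish below 0 m and horizontal distance between syringe_5_mid and cradle_d_seat below 0.012 m and z of syringe_5_mid in the frame of cradle_d_seat between 0.00408314 and 0.0120831 m and angle between the x axis of syringe_5_mid and the x axis of cradle_d_seat, either way round below 0.12 rad and horizontal distance between syringe_10_mid and cradle_c_seat below 0.012 m and z of syringe_10_mid in the frame of cradle_c_seat between 0.00581524 and 0.0138152 m and angle between the x axis of syringe_10_mid and the x axis of cradle_c_seat, either way round below 0.12 rad and horizontal distance between syringe_20_mid and cradle_b_seat below 0.012 m and z of syringe_20_mid in the frame of cradle_b_seat between 0.00870208 and 0.0167021 m and angle between the x axis of syringe_20_mid and the x axis of cradle_b_seat, either way round below 0.12 rad and horizontal distance between syringe_50_mid and cradle_a_seat below 0.012 m and z of syringe_50_mid in the frame of cradle_a_seat between 0.013321 and 0.021321 m and angle between the x axis of syringe_50_mid and the x axis of cradle_a_seat, either way round below 0.12 rad)) and x of tray in the frame of syringe_5_mid below 0.01 m and x of tray in the frame of syringe_10_mid below 0.01 m and x of tray in the frame of syringe_20_mid below 0.01 m and x of tray in the frame of syringe_50_mid below 0.01 m and linear speed of each of syringe_5, syringe_10, syringe_20, syringe_50 below 0.02 m/s); the robot touches nothing.
It fails at once if the kidney dish is pushed more than 30 mm from its place (distance of kidney_dish from where it was at the start of the episode above 0.03 m).
It also fails if it takes over 83 s, if anything falls off the work surface, if the arm or the gripper's body presses on something with over 40 N, if the wrist force passes 120 N, or if a joint passes its speed limit or range.

## Robot

A 6-joint arm with a two-finger parallel gripper is mounted at the origin on the work surface. World frame = base frame: x ahead of the robot, y to its left, z up, the work surface at z = 0. Lengths are in m, angles in rad, forces in N, time in s.
With the tool pointing down it reaches from about 0.25 to 0.725 m from the base axis. Payload 9.7 kg.
Tool frame: the origin (TCP) lies where the fingers leave the gripper's body, on its centre line; the fingertips stand 73 mm ahead of it and the grasp point (between the pads) lies 54 mm ahead of it (arm.tcp_to_grasp is the distance from the TCP to the grasp point, in m); z points along the fingers, y is the line along which they close (so a half turn about z gives the same grasp; the last joint's range is limited). The gripper opens to 85 mm and grips with 20 to 120 N. Pads are 22 mm wide; open, the fingers measure 114 mm over their backs; the gripper's body (76 mm by 85 mm) begins 54 mm behind the grasp point. The pads swing forward as they close: fully open they stand 13 mm farther back than shut.
Start: joints at [-1.321, 0.087, 0.176, 1.66, 0, 1.571], TCP at [0.136, -0.533, 0.304] pointing down, gripper open.
Joint ranges: [-3.13, 3.13], [-0.85, 1.81], [-1.15, 1.24], [-2.2, 2.28], [-1.44, 1.52], [-3.14, 3.14]. Speed limits (rad/s): [2.22, 2.22, 2.57, 3.14, 3.14, 3.14].

## Interface

Orientations are given as a rotation vector (axis times angle).
In Python, from plant import arm gives the robot as it stands. The module is installed in compiled form; this text tells all that it offers.
- The arm moves only by the tool carry_out, never from a script. Its argument "series" is a list of rows, each an object with "hand": the gripper command: -1 is fully open, 1 is shut, values between are in proportion; "slide": the shift along the tool's x, y, z in units of 50 mm (1.0 is 50 mm), a list of three; "twist": the turn about the tool's z in units of 6 degrees (1.0 is 6 degrees). In form: [{"hand": hand, "slide": [x, y, z], "twist": twist}, ...]. A call has 1 to 12 rows; each row is the pose to reach, as a shift and turn from the pose commanded when the call began, along the tool's axes at that moment; what a row does not reach only later rows make up. A row lasts 1/10 s, in which the tool goes at most 50 mm and 8.59 degrees, less where a joint would pass 70% of its speed; a pose out of reach is approached as far as the arm can. A call with a gripper value outside its range is refused whole. The fingers move at their own pace and stop on an object; the grip force is fixed at half the most. Time passes only in rows, so rows that repeat a pose let the fingers close. It gives the time, the measured TCP pose, the force, the opening and the grip force at its end, in the units of the state.
- arm.read_state(): the state, without advancing time (a new reading comes with each control period).
- arm.grab_frame(name): name is "scene" or "top"; returns (picture, depth): 480x640x3 uint8, blue, green, red; 480x640 float32, m along the optical axis (not along the pixel's ray), 0 where there is no reading.
- arm.camera_info(name): a dict with "vertical_fov" (degrees; the focal length in pixels is half the picture's height over the tangent of half this angle, whatever the lens; pixels are square), "cx", "cy" (the principal point, pixels), "R" (3x3) and "t" (3): a world point X has camera coordinates R X + t. Camera axes: x right, y down, z forward; pixel columns grow to the right and rows downward; lengths in m; the calibration is good to about 2 mm. A picture is of the moment at which its call begins. camera_info takes no time and is no camera call.
- arm.close_job(): hands the job in; it is judged then, once.
The state is a dict: "time": time; "joints": joint angles; "qd": joint speeds; "joint_torque": joint torques, N m; "eef_pos": TCP position; "orientation": TCP orientation; "ft_force": force on the tool from outside, world axes, zero at the start; "ft_torque": the same for the moment, N m; "grip_width": opening from 0.0 (shut) to 1.0 (fully open); "grasp_force": force on a finger pad.
Only numpy, scipy, OpenCV 4.12 (cv2) and the standard library are available. Lean on these libraries where they do the work, as an engineer would, in place of code of your own. Each camera call takes 0.05 s, during which the arm holds its last target. There are 200 camera calls.

## Working session

There is one attempt and no reset: what is moved stays moved. The work goes in short steps, Python scripts to look and compute and a tool call to move; the robot and the scene stay as the last step left them, time stands still between calls to the robot, and variables do not carry over. Pictures are saved under pics/ and viewed, at most 14 in all, crops included, and the job is handed in when it is done.

Besides the shell and the picture viewer there is one more tool, called after "Request:" by a JSON object that holds its "fn" and its "kwargs", one argument or row to a line. carry_out: Moves the arm, as the interface text tells. Its arguments: {"type":"object","properties":{"series":{"type":"array"}},"required":["series"]}

```bash
mkdir -p pics; cat > h.py <<'E'
import numpy as np, cv2
from plant import arm
def K(n):
    c=arm.camera_info(n); return 240/np.tan(np.radians(c['vertical_fov'])/2),c['cx'],c['cy'],np.array(c['R']),np.array(c['t'])
def cloud(n,depth):
    f,cx,cy,R,t=K(n); v,u=np.mgrid[:480,:640]
    P=np.stack([(u-cx)/f*depth,(v-cy)/f*depth,depth],-1); return (P-t)@R
def proj(n,X):
    f,cx,cy,R,t=K(n); p=R@np.array(X)+t; return f*p[0]/p[2]+cx,f*p[1]/p[2]+cy
E
python3 - <<'E'
from h import *
for n in('top','scene'):
    im,d=arm.grab_frame(n); cv2.imwrite(f'pics/{n}0.png',im); np.savez(f'{n}0.npz',im=im,d=d); print(n,arm.camera_info(n))
print(arm.read_state())
E
```

```text
top {'vertical_fov': 47.81018490532775, 'cx': 320.67911193303604, 'cy': 235.18091569886587, 'R': array([[ 0.0061146 , -0.99984766, -0.01634818],
       [-0.98837742, -0.00355951, -0.15197828],
       [ 0.15189694,  0.01708746, -0.98824862]]), 't': array([0.03320261, 0.45364554, 1.02679839])}
scene {'vertical_fov': 43.400793821136716, 'cx': 320.6680729398889, 'cy': 236.11018456221498, 'R': array([[ 0.6213981 ,  0.78339396,  0.01258219],
       [ 0.53692465, -0.4140904 , -0.73501092],
       [-0.57059295,  0.46349008, -0.67793851]]), 't': array([-0.32106429, -0.2043563 ,  1.55302216])}
{'time': 0.1, 'joints': array([-1.32099639e+00,  8.74263348e-02,  1.75201134e-01,  1.65975992e+00,
        1.90113101e-06,  1.57083892e+00]), 'qd': array([-0.00068144, -0.00290447,  0.00219695, -0.00108215, -0.0010729 ,
        0.00084714]), 'joint_torque': array([-7.52107517e-04, -5.21562946e+01,  4.65653014e+01,  1.58823113e-02,
       -1.98603766e-05,  1.28111775e-07]), 'eef_pos': array([ 0.13594003, -0.53282734,  0.30323593]), 'orientation': array([-3.11595781e+00, -3.91152082e-01,  2.29616547e-04]), 'ft_force': array([ 0.94038234, -0.57214598, -0.10065398]), 'ft_torque': array([0.03898265, 0.01270026, 0.0018088 ]), 'grasp_force': 0.0, 'grip_width': 1.0018816093489242}
```

View pics/top0.png

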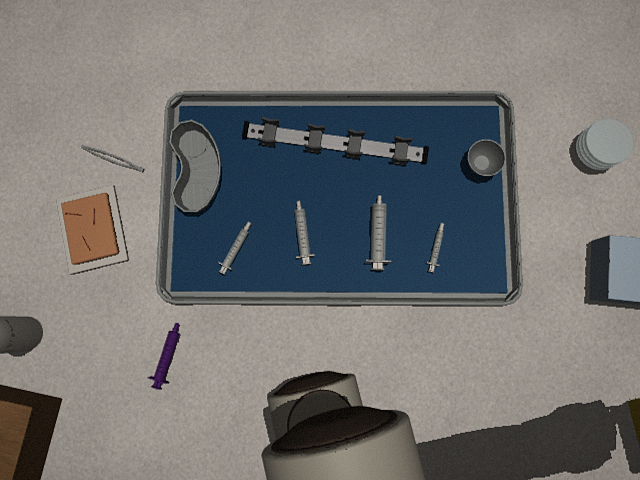

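View pics/scene0.png

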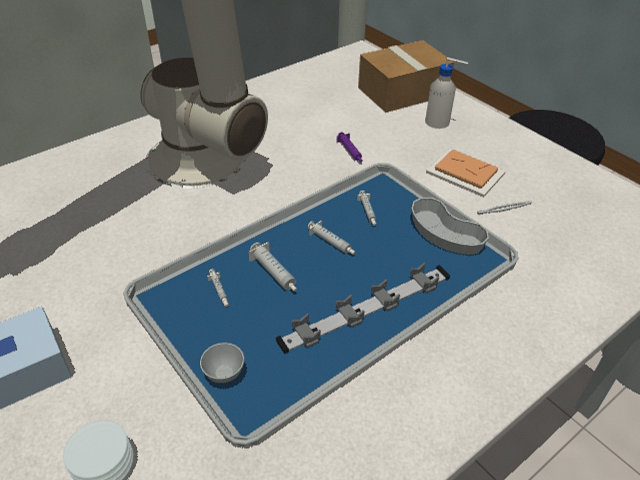

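Top view: the four pale syringes are at (235,248), (303,232), (378,233) and (437,248), and a purple one lies off the tray at (166,356). The purple one is the excluded look-alike. The kidney dish is on the left (+y) and the cradles are at (269,132), (315,138), (355,145) and (402,150). So the 5 ml goes in a, 10 in b, 20 in c and 50 in d. Next I'll measure the sizes and check them in an enlarged crop.

```bash
cat > seg.py <<'E'
from h import *
def syr(n,im,d):
    f,cx,cy,R,t=K(n); P=cloud(n,d)
    hsv=cv2.cvtColor(im,cv2.COLOR_BGR2HSV)
    m=((hsv[...,1]<90)&(hsv[...,2]>60)&(d>0)).astype(np.uint8)
    m[(P[...,0]<.27)|(P[...,0]>.60)|(abs(P[...,1])>.33)]=0
    k,l,s,c=cv2.connectedComponentsWithStats(m)
    out=[]
    for i in range(1,k):
        if not 150<s[i,4]<2500: continue
        v,u=np.nonzero(l==i)
        h=np.percentile(P[v,u,2],95); 
        def lift(z):
            C=-R.T@t; r=np.stack([(u-cx)/f,(v-cy)/f,np.ones(len(u))],-1)@R
            return C+r*((z-C[2])/r[:,2])[:,None]
        q=lift(.003+(h-.003)*.5)[:,:2]; 
        rect=cv2.minAreaRect((q*1000).astype(np.float32))
        out.append((n,c[i].round(0),s[i,4],'h',h.round(4),'mean',q.mean(0).round(4),'rect',np.round(rect[0],1),np.round(rect[1],1),round(rect[2],1)))
    return out
E
python3 - <<'E'
from seg import *
for n in('top','scene'):
    z=np.load(f'{n}0.npz')
    for o in syr(n,z['im'],z['d']): print(*o)
z=np.load('top0.npz'); im=z['im']
a=cv2.resize(im[185:280,205:455],(800,304),interpolation=cv2.INTER_CUBIC)
b=cv2.resize(im[110:175,230:440],(800,248),interpolation=cv2.INTER_CUBIC)
cv2.imwrite('pics/crop1.png',np.vstack([a,b]))
P=cloud('top',z['d']); 
sel=(P[...,2]>.018)&(P[...,2]<.045)&(P[...,0]>.5)&(P[...,0]<.66)&(P[...,1]<.2)&(P[...,1]>-.2)
m=sel.astype(np.uint8); k,l,s,c=cv2.connectedComponentsWithStats(m)
for i in range(1,k):
    if s[i,4]>10: q=P[l==i]; print(c[i].round(1),s[i,4],q.mean(0).round(4),np.percentile(q[:,2],[5,50,95]).round(4),np.ptp(q,0).round(3))
E
```

```text
top [199. 188.] 1347 h 0.0389 mean [0.5512 0.2826] rect [557.6 283.6] [ 72.  122.3] 61.9
top [487. 170.] 218 h 0.0443 mean [ 0.5889 -0.2971] rect [ 591.4 -297.7] [26.1 70.4] 1.8
top [379. 235.] 970 h 0.0345 mean [ 0.4572 -0.0793] rect [462.8 -74.4] [149.4  49.1] 4.3
top [302. 234.] 618 h 0.0266 mean [0.4585 0.0726] rect [463.7  69.4] [130.2  36. ] 3.2
top [234. 249.] 434 h 0.0216 mean [0.4291 0.2086] rect [430.6 203.7] [ 29.7 115.9] 56.6
top [436. 248.] 316 h 0.0189 mean [ 0.4315 -0.1944] rect [ 435.1 -192.3] [ 24.7 102.1] 81.6
scene [367. 206.] 295 h 0.0207 mean [0.426  0.2083] rect [428.1 203. ] [ 33.6 127.2] 56.3
scene [431. 218.] 1318 h 0.0376 mean [0.5528 0.2894] rect [553.1 289.1] [ 97.4 141.2] 73.5
scene [329. 237.] 555 h 0.0256 mean [0.4572 0.0707] rect [460.1  65.8] [ 49.9 139.3] 89.8
scene [272. 265.] 922 h 0.0338 mean [ 0.4542 -0.0802] rect [457.7 -86.5] [ 58.3 164.4] 80.9
scene [218. 286.] 303 h 0.0181 mean [ 0.4293 -0.1948] rect [ 431.7 -198.6] [ 25.6 110.7] 70.1
scene [217. 356.] 755 h 0.0427 mean [ 0.5849 -0.2894] rect [ 584.4 -286.5] [53.1 73.3] 4.2
[402.4 138.9] 74 [ 0.6527 -0.1288  0.0272] [0.0189 0.0278 0.0342] [0.009 0.036 0.02 ]
[266.2 140.7] 63 [0.6485 0.1474 0.0277] [0.0205 0.028  0.0358] [0.008 0.037 0.02 ]
[312.4 147.3] 63 [0.6348 0.0533 0.027 ] [0.0193 0.027  0.0341] [0.009 0.035 0.017]
[352.6 153. ] 69 [ 0.6231 -0.0279  0.0269] [0.0191 0.027  0.0335] [0.009 0.034 0.018]
[399.7 159.7] 69 [ 0.6092 -0.1226  0.0268] [0.0186 0.0269 0.0336] [0.008 0.036 0.016]
[378.8 206.4] 165 [ 0.5129 -0.0797  0.028 ] [0.0195 0.0295 0.0342] [0.036 0.029 0.018]
[299.1 210. ] 46 [0.5063 0.0791 0.0224] [0.0182 0.0221 0.0275] [0.019 0.02  0.011]
```

View pics/crop1.png

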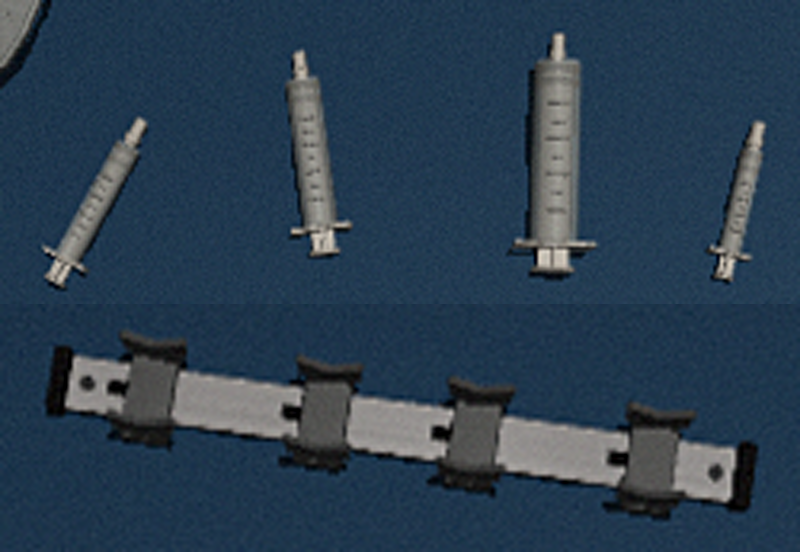

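Reading the crop: the 10 ml is left at (234,249), about 116 mm long. The 20 ml is at (302,234), about 130 mm. The 50 ml is at (379,235), about 149 mm. The 5 ml is right at (436,248), about 102 mm. All nozzles already point away from the robot, and the purple look-alike is excluded. Next are precise axes and cradle poses.

```bash
cat > meas.py <<'E'
from h import *
from scipy.optimize import minimize
SY={5:(.014,.066,.026),10:(.017,.080,.0305),20:(.022,.094,.038),50:(.030,.114,.050)}
def refine(im,d,ml,p0,cams='top'):
    # fit silhouette outline (flat, at axis height) to the pixel mask by soft IoU
    D,L,F=SY[ml]; r=D/2; z=.003+r; h=L/2; 
    out=np.array([[-h-.017,-.4*D],[-h-.004,-.4*D],[-h-.004,-F/2],[-h,-F/2],[-h,-r],[h,-r],[h,-.003],[h+.018,-.003],[h+.018,.003],[h,.003],[h,r],[-h,r],[-h,F/2],[-h-.004,F/2],[-h-.004,.4*D],[-h-.017,.4*D]])
    hsv=cv2.cvtColor(im,cv2.COLOR_BGR2HSV); m=((hsv[...,1]<90)&(hsv[...,2]>60)).astype(np.float32)
    u0,v0=[int(a)for a in proj(cams,[p0[0],p0[1],z])]; w=50
    M=cv2.resize(m[v0-w:v0+w,u0-w:u0+w],None,fx=4,fy=4,interpolation=cv2.INTER_NEAREST); M=cv2.GaussianBlur(M,(0,0),4)
    f,cx,cy,R,t=K(cams)
    def cost(q):
        c,s=np.cos(q[2]),np.sin(q[2]); X=np.c_[q[0]/1e3+out@[c,-s],q[1]/1e3+out@[s,c],np.full(len(out),z)]@R.T+t
        uv=np.c_[f*X[:,0]/X[:,2]+cx-u0+w+.5,f*X[:,1]/X[:,2]+cy-v0+w+.5]*4-.5
        I=np.zeros(M.shape,np.uint8); cv2.fillPoly(I,[np.round(uv*16).astype(np.int32)],255,shift=4)
        return ((cv2.GaussianBlur(I/255.,(0,0),4)-M)**2).mean()
    x0=np.array([p0[0]*1e3,p0[1]*1e3,p0[2]])
    s=minimize(cost,x0,method='Nelder-Mead',options=dict(initial_simplex=[x0,x0+[6,0,0],x0+[0,6,0],x0+[0,0,.12]]))
    return s.x.round(3),s.fun.round(4)
E
python3 - <<'E'
from meas import *
z=np.load('top0.npz')
for ml,p in {5:(.435,-.192,-.17),10:(.431,.204,-.55),20:(.462,.071,.08),50:(.462,-.078,0)}.items(): print(ml,*refine(z['im'],z['d'],ml,p))
for n in('top','scene'):
    z=np.load(f'{n}0.npz');P=cloud(n,z['d'])
    m=((P[...,2]>.019)&(P[...,2]<.045)&(P[...,0]>.58)&(P[...,0]<.72)&(abs(P[...,1])<.2)).astype(np.uint8)
    k,l,s,c=cv2.connectedComponentsWithStats(m)
    for i in range(1,k):
        if s[i,4]>10:
            q=P[l==i]; t=q[q[:,2]>.029]; r=cv2.minAreaRect((q[:,:2]*1000).astype(np.float32)); print(n,c[i].round(1),s[i,4],q.mean(0).round(4),'top',t.mean(0).round(4),np.round(r[0],1),np.round(r[1],1),round(r[2],1))
# rail: white pixels
z=np.load('top0.npz');P=cloud('top',z['d']);g=z['im'].min(-1)
m=(g>110)&(P[...,2]<.012)&(P[...,0]>.58)&(P[...,0]<.7)&(abs(P[...,1])<.2)
q=P[m]; print('rail',m.sum(),np.polyfit(q[:,1],q[:,0],1),q[:,2].mean())
E
```

```text
5 [ 4.35628e+02 -1.95381e+02 -2.55000e-01] 0.0406
10 [432.45  207.025  -0.474] 0.0791
20 [4.63667e+02 7.32020e+01 1.38000e-01] 0.0008
50 [ 4.64485e+02 -7.97540e+01 -3.80000e-02] 0.0022
top [269.6 120.2] 66 [0.6921 0.1414 0.0276] top [0.6925 0.1422 0.0317] [692.5 141.3] [35.5  6.1] 83.2
top [316.  126.8] 65 [0.678  0.0464 0.0277] top [0.6783 0.0471 0.032 ] [678.3  46.6] [36.6  6.4] 81.5
top [355.6 132.1] 62 [ 0.6666 -0.0342  0.0279] top [ 0.6669 -0.0364  0.0317] [667.1 -34.7] [36.6  5.9] 81.9
top [402.5 138.7] 69 [ 0.6527 -0.129   0.0278] top [ 0.6532 -0.1302  0.0323] [ 653.1 -129.2] [36.7  5.3] 81.8
top [266.3 140.7] 62 [0.6484 0.1473 0.0279] top [0.6487 0.1471 0.032 ] [649.  147.3] [36.6  5.6] 80.4
top [312.3 147.2] 60 [0.6349 0.0537 0.0274] top [0.6353 0.0522 0.0318] [635.3  53.1] [35.1  6.6] 82.2
top [352.4 152.8] 65 [ 0.6232 -0.0275  0.0274] top [ 0.6232 -0.0297  0.0319] [623.8 -27.6] [35.  6.] 82.3
top [400.  159.6] 63 [ 0.6092 -0.1233  0.0276] top [ 0.6097 -0.1232  0.0319] [ 610.1 -122.8] [36.1  5.7] 82.3
scene [417.2 269.1] 74 [0.652  0.1436 0.0258] top [0.6519 0.1458 0.0314] [652.1 144.1] [37.   7.2] 83.0
scene [430.5 282.6] 71 [0.6953 0.1374 0.0263] top [0.6945 0.1365 0.0312] [695.  139.3] [35.5  8.8] 80.8
scene [378.5 285.9] 78 [0.6381 0.0495 0.0262] top [0.6379 0.0497 0.0317] [637.4  49.9] [36.8  7. ] 80.6
scene [391.4 300.4] 85 [0.6816 0.0433 0.0262] top [0.6808 0.0413 0.0312] [681.   43.9] [34.7  7.3] 79.8
scene [343.4 301.2] 81 [ 0.6264 -0.0314  0.0265] top [ 0.6261 -0.0315  0.0309] [627.2 -31.2] [35.6 10.1] 84.4
scene [355.8 316.8] 86 [ 0.6701 -0.0377  0.026 ] top [ 0.6697 -0.037   0.0314] [670.2 -37.9] [36.7  8.6] 87.0
scene [299.8 320.4] 99 [ 0.6128 -0.1263  0.0263] top [ 0.6122 -0.1269  0.0314] [ 613.  -126.4] [36.   9.2] 84.0
scene [311.2 336.9] 95 [ 0.6563 -0.1332  0.0265] top [ 0.6562 -0.1318  0.0319] [ 656.  -132.9] [36.9  5.7] 79.1
rail 1405 [0.14484956 0.65052176] 0.008581058286840488
```

```bash
sed -i 's/^    u0,v0=/    m[285:]=0; m[:,:222]*=0; m[:,470:]=0\n    u0,v0=/' meas.py
python3 - <<'E'
from meas import *
z=np.load('top0.npz')
for ml,p in {5:(.432,-.193,-.17),10:(.43,.204,-.5),50:(.462,-.078,0),20:(.462,.071,.08)}.items():
  for dy in(0,.15): print(ml,*refine(z['im'],z['d'],ml,(p[0],p[1],p[2]+dy)))
E
cat > go.py <<'E'
import sys
from h import *
from scipy.spatial.transform import Rotation as Ro
# usage: go.py x y z yaw ; shift from the measured pose
s=arm.read_state(); R=Ro.from_rotvec(s['orientation']).as_matrix(); x,y,z,w=map(float,sys.argv[1:5])
d=R.T@(np.array([x,y,z])-s['eef_pos']); yaw=np.arctan2(R[1,0],R[0,0])
print('t',round(s['time'],2),'pos',s['eef_pos'].round(4),'yaw',yaw.round(3),'slide',(d/.05).round(2),'twist',round(float(-np.degrees(w-yaw)/6),2),'grip',round(s['grip_width'],3),s['grasp_force'],'F',s['ft_force'].round(1),'j',s['joints'].round(2))
E
python3 go.py .466 -.080 .15 -.04
```

```text
5 [ 4.35124e+02 -1.95383e+02 -2.56000e-01] 0.0045
5 [ 4.35312e+02 -1.95195e+02 -2.52000e-01] 0.0046
10 [432.913 206.535  -0.474] 0.0011
10 [433.728 206.306  -0.467] 0.0011
50 [ 4.64485e+02 -7.97540e+01 -3.80000e-02] 0.0022
50 [ 4.63983e+02 -7.97510e+01 -2.10000e-02] 0.0025
20 [4.63667e+02 7.32020e+01 1.38000e-01] 0.0008
20 [4.63274e+02 7.32130e+01 1.38000e-01] 0.0008
t 0.1 pos [ 0.1359 -0.5328  0.3032] yaw 0.25 slide [ 8.63 -7.14  3.07] twist 2.77 grip 1.002 0.0 F [ 0.9 -0.6 -0.1] j [-1.32  0.09  0.18  1.66  0.    1.57]
```

Request:
{"fn": "carry_out", "kwargs": {
  "series": [
    {"hand": -1, "slide": [8.62, -7.14, 3.0], "twist": 2.7},
    {"hand": -1, "slide": [8.62, -7.14, 3.0], "twist": 2.7},
    {"hand": -1, "slide": [8.62, -7.14, 3.0], "twist": 2.7},
    {"hand": -1, "slide": [8.62, -7.14, 3.0], "twist": 2.7},
    {"hand": -1, "slide": [8.62, -7.14, 3.0], "twist": 2.7},
    {"hand": -1, "slide": [8.62, -7.14, 3.0], "twist": 2.7},
    {"hand": -1, "slide": [8.62, -7.14, 3.0], "twist": 2.7},
    {"hand": -1, "slide": [8.62, -7.14, 3.0], "twist": 2.7},
    {"hand": -1, "slide": [8.62, -7.14, 3.0], "twist": 2.7},
    {"hand": -1, "slide": [8.62, -7.14, 3.0], "twist": 2.7},
    {"hand": -1, "slide": [8.62, -7.14, 3.0], "twist": 2.7},
    {"hand": -1, "slide": [8.62, -7.14, 3.0], "twist": 2.7}
  ]
}}

```text
time: 1.3
eef_pos: [0.4662, -0.0777, 0.1526]
orientation: [-3.141, 0.048, 0.002]
ft_force: [-1.0, -0.1, -0.1]
grip_width: 1.001
grasp_force: 0.0
```

```bash
python3 go.py .465 -.080 .078 -.035
```

```text
t 1.3 pos [ 0.4662 -0.0777  0.1526] yaw -0.031 slide [-0.02  0.05  1.49] twist 0.04 grip 1.001 0.0 F [-1.  -0.1 -0.1] j [-0.17 -0.1  -0.3   1.37  0.    3.01]
```

Request:
{"fn": "carry_out", "kwargs": {
  "series": [
    {"hand": -1, "slide": [0, 0, 0], "twist": -1.4},
    {"hand": -1, "slide": [0, 0, 0], "twist": -2.8},
    {"hand": -1, "slide": [0, 0, 0], "twist": -4.2},
    {"hand": -1, "slide": [0, 0, 0], "twist": -5.6},
    {"hand": -1, "slide": [0, 0, 0], "twist": -7},
    {"hand": -1, "slide": [0, 0, 0], "twist": -8.4},
    {"hand": -1, "slide": [0, 0, 0], "twist": -9.8},
    {"hand": -1, "slide": [0, 0, 0], "twist": -11.2},
    {"hand": -1, "slide": [0, 0, 0], "twist": -12.6},
    {"hand": -1, "slide": [0, 0, 0], "twist": -14},
    {"hand": -1, "slide": [0, 0, 0], "twist": -15},
    {"hand": -1, "slide": [0, 0, 0], "twist": -15}
  ]
}}

```text
time: 2.5
eef_pos: [0.4652, -0.0804, 0.1536]
orientation: [-2.256, -2.186, 0.001]
ft_force: [-0.0, -0.2, -0.4]
grip_width: 1.003
grasp_force: 0.0
```

Request:
{"fn": "carry_out", "kwargs": {
  "series": [
    {"hand": -1, "slide": [0, 0, 0], "twist": -1.4},
    {"hand": -1, "slide": [0, 0, 0], "twist": -2.8},
    {"hand": -1, "slide": [0, 0, 0], "twist": -4.2},
    {"hand": -1, "slide": [0, 0, 0], "twist": -5.6},
    {"hand": -1, "slide": [0, 0, 0], "twist": -7},
    {"hand": -1, "slide": [0, 0, 0], "twist": -8.4},
    {"hand": -1, "slide": [0, 0, 0], "twist": -9.8},
    {"hand": -1, "slide": [0, 0, 0], "twist": -11.2},
    {"hand": -1, "slide": [0, 0, 0], "twist": -12.6},
    {"hand": -1, "slide": [0, 0, 0], "twist": -14},
    {"hand": -1, "slide": [0, 0, 0], "twist": -15},
    {"hand": -1, "slide": [0, 0, 0], "twist": -15}
  ]
}}

```text
time: 3.7
eef_pos: [0.4652, -0.0804, 0.1537]
orientation: [-0.054, -3.141, -0.0]
ft_force: [-0.4, 0.1, 0.8]
grip_width: 1.002
grasp_force: 0.0
```

```bash
sed -i "s/yaw=np.arctan2(R\[1,0\],R\[0,0\])/yaw=np.arctan2(-R[1,0],-R[0,0])/" go.py; python3 go.py .465 -.080 .078 -.035
```

```text
t 3.7 pos [ 0.4652 -0.0804  0.1537] yaw -0.034 slide [0.   0.01 1.51] twist 0.01 grip 1.002 0.0 F [-0.4  0.1  0.8] j [-0.17 -0.1  -0.3   1.37  0.   -0.14]
```

Request:
{"fn": "carry_out", "kwargs": {
  "series": [
    {"hand": -1, "slide": [0, 0, 0.7], "twist": 0},
    {"hand": -1, "slide": [0, 0, 1.3], "twist": 0},
    {"hand": -1, "slide": [0, 0, 1.5], "twist": 0},
    {"hand": -1, "slide": [0, 0, 1.5], "twist": 0},
    {"hand": 1, "slide": [0, 0, 1.5], "twist": 0},
    {"hand": 1, "slide": [0, 0, 1.5], "twist": 0},
    {"hand": 1, "slide": [0, 0, 1.5], "twist": 0},
    {"hand": 1, "slide": [0, 0, 1.5], "twist": 0},
    {"hand": 1, "slide": [0, 0, 1.5], "twist": 0},
    {"hand": 1, "slide": [0, 0, 1.5], "twist": 0},
    {"hand": 1, "slide": [0, 0, 1.5], "twist": 0},
    {"hand": 1, "slide": [0, 0, 1.5], "twist": 0}
  ]
}}

```text
time: 4.9
eef_pos: [0.4659, -0.0806, 0.08]
orientation: [0.052, 3.139, -0.001]
ft_force: [-1.1, 0.2, 6.7]
grip_width: 0.328
grasp_force: 58.9
```

```bash
python3 go.py .633 -.128 .16 -.1445
```

```text
t 4.9 pos [ 0.4659 -0.0806  0.08  ] yaw -0.033 slide [-3.37 -0.84 -1.59] twist 1.06 grip 0.328 58.9119029045105 F [-1.1  0.2  6.7] j [-0.17 -0.07 -0.41  1.22 -0.   -0.14]
```

Request:
{"fn": "carry_out", "kwargs": {
  "series": [
    {"hand": 1, "slide": [0, 0, -0.6], "twist": 0},
    {"hand": 1, "slide": [0, 0, -1.2], "twist": 0},
    {"hand": 1, "slide": [-0.5, -0.1, -1.6], "twist": 0.2},
    {"hand": 1, "slide": [-1.1, -0.3, -1.6], "twist": 0.4},
    {"hand": 1, "slide": [-1.7, -0.5, -1.6], "twist": 0.6},
    {"hand": 1, "slide": [-2.3, -0.7, -1.6], "twist": 0.8},
    {"hand": 1, "slide": [-2.9, -0.8, -1.6], "twist": 1.0},
    {"hand": 1, "slide": [-3.38, -0.84, -1.6], "twist": 1.06},
    {"hand": 1, "slide": [-3.38, -0.84, -1.6], "twist": 1.06},
    {"hand": 1, "slide": [-3.38, -0.84, -1.6], "twist": 1.06}
  ]
}}

```text
time: 5.9
eef_pos: [0.6327, -0.128, 0.1583]
orientation: [-0.226, -3.132, -0.0]
ft_force: [0.1, 0.8, -1.0]
grip_width: 0.329
grasp_force: 59.4
```

```bash
python3 go.py .633 -.128 .105 -.1445; python3 - <<'E'
from h import *
im,d=arm.grab_frame('scene'); cv2.imwrite('pics/s1.png',cv2.resize(im[180:400,180:480],(800,587)))
E
```

```text
t 5.9 pos [ 0.6327 -0.128   0.1583] yaw -0.144 slide [-0.01 -0.    1.07] twist 0.01 grip 0.329 59.40483033657074 F [ 0.1  0.8 -1. ] j [-0.2   0.31  0.15  1.42 -0.   -0.06]
```

View pics/s1.png

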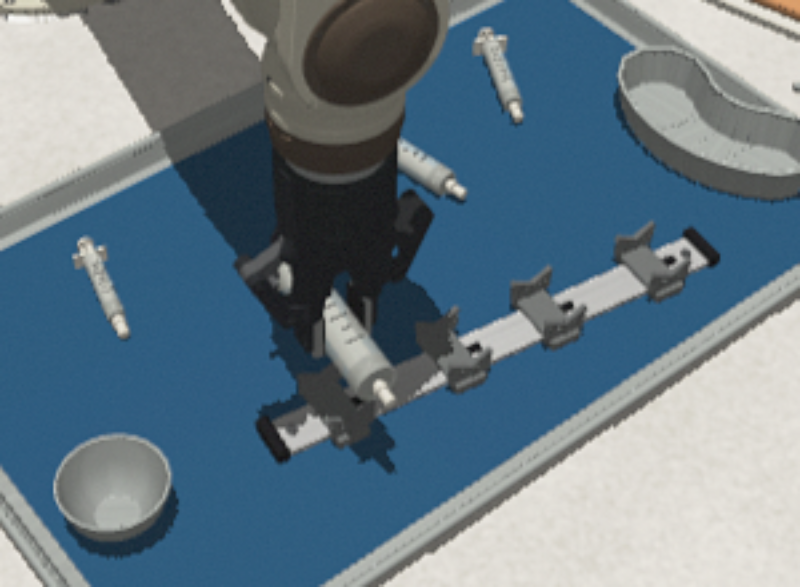

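The 50 ml is held level above cradle d; now I'll lower and release it.

Request:
{"fn": "carry_out", "kwargs": {
  "series": [
    {"hand": 1, "slide": [0, 0, 0.5], "twist": 0},
    {"hand": 1, "slide": [0, 0, 0.8], "twist": 0},
    {"hand": 1, "slide": [0, 0, 1.0], "twist": 0},
    {"hand": 1, "slide": [0, 0, 1.07], "twist": 0},
    {"hand": 1, "slide": [0, 0, 1.07], "twist": 0},
    {"hand": 0.1, "slide": [0, 0, 1.07], "twist": 0},
    {"hand": -0.2, "slide": [0, 0, 1.07], "twist": 0},
    {"hand": -0.2, "slide": [0, 0, 1.07], "twist": 0},
    {"hand": -0.2, "slide": [0, 0, 1.0], "twist": 0},
    {"hand": -0.2, "slide": [0, 0, 0.6], "twist": 0},
    {"hand": -0.2, "slide": [0, 0, 0], "twist": 0},
    {"hand": -0.2, "slide": [0, 0, 0], "twist": 0}
  ]
}}

```text
time: 7.15
eef_pos: [0.6343, -0.1283, 0.1638]
orientation: [0.225, 3.127, -0.001]
ft_force: [-0.4, -0.5, 0.2]
grip_width: 0.6
grasp_force: 0.0
```

```bash
python3 go.py .465 .072 .155 .138
```

```text
t 7.15 pos [ 0.6343 -0.1283  0.1638] yaw -0.144 slide [3.93 3.48 0.15] twist -2.69 grip 0.6 0.0 F [-0.4 -0.5  0.2] j [-0.2   0.31  0.16  1.42  0.   -0.06]
```

Request:
{"fn": "carry_out", "kwargs": {
  "series": [
    {"hand": -0.3, "slide": [0.6, 0.5, 0.1], "twist": -0.4},
    {"hand": -0.3, "slide": [1.2, 1.1, 0.1], "twist": -0.9},
    {"hand": -0.3, "slide": [1.9, 1.7, 0.1], "twist": -1.4},
    {"hand": -0.3, "slide": [2.6, 2.3, 0.1], "twist": -1.9},
    {"hand": -0.3, "slide": [3.2, 2.9, 0.1], "twist": -2.3},
    {"hand": -0.3, "slide": [3.7, 3.3, 0.1], "twist": -2.6},
    {"hand": -0.3, "slide": [3.93, 3.48, 0.1], "twist": -2.69},
    {"hand": -0.3, "slide": [3.93, 3.48, 0.1], "twist": -2.69},
    {"hand": -0.3, "slide": [3.93, 3.48, 0.1], "twist": -2.69}
  ]
}}

```text
time: 8.05
eef_pos: [0.464, 0.0721, 0.1541]
orientation: [-0.216, 3.133, -0.0]
ft_force: [0.4, -0.5, 0.8]
grip_width: 0.653
grasp_force: 0.0
```

```bash
python3 go.py .465 .072 .081 .138
```

```text
t 8.05 pos [0.464  0.0721 0.1541] yaw 0.137 slide [-0.02 -0.    1.46] twist -0.01 grip 0.653 0.0 F [ 0.4 -0.5  0.8] j [ 0.15 -0.11 -0.31  1.37 -0.    0.02]
```

Request:
{"fn": "carry_out", "kwargs": {
  "series": [
    {"hand": -0.3, "slide": [0, 0, 0.6], "twist": 0},
    {"hand": -0.3, "slide": [0, 0, 1.2], "twist": 0},
    {"hand": -0.3, "slide": [0, 0, 1.46], "twist": 0},
    {"hand": -0.3, "slide": [0, 0, 1.46], "twist": 0},
    {"hand": 1, "slide": [0, 0, 1.46], "twist": 0},
    {"hand": 1, "slide": [0, 0, 1.46], "twist": 0},
    {"hand": 1, "slide": [0, 0, 1.46], "twist": 0},
    {"hand": 1, "slide": [0, 0, 1.46], "twist": 0},
    {"hand": 1, "slide": [0, 0, 1.46], "twist": 0},
    {"hand": 1, "slide": [0, 0, 1.46], "twist": 0},
    {"hand": 1, "slide": [0, 0, 1.46], "twist": 0}
  ]
}}

```text
time: 9.15
eef_pos: [0.4643, 0.0725, 0.0826]
orientation: [-0.216, 3.131, -0.0]
ft_force: [-0.0, -0.6, 6.7]
grip_width: 0.228
grasp_force: 58.9
```

```bash
python3 go.py .6465 -.033 .165 -.1445
```

```text
t 9.15 pos [0.4643 0.0725 0.0826] yaw 0.138 slide [-3.32 -2.59 -1.64] twist 2.69 grip 0.228 58.90908479690552 F [-0.  -0.6  6.7] j [ 0.15 -0.08 -0.42  1.23 -0.    0.02]
```

Request:
{"fn": "carry_out", "kwargs": {
  "series": [
    {"hand": 1, "slide": [0, 0, -0.6], "twist": 0},
    {"hand": 1, "slide": [0, 0, -1.2], "twist": 0},
    {"hand": 1, "slide": [-0.4, -0.3, -1.6], "twist": 0.3},
    {"hand": 1, "slide": [-0.9, -0.7, -1.64], "twist": 0.7},
    {"hand": 1, "slide": [-1.5, -1.2, -1.64], "twist": 1.2},
    {"hand": 1, "slide": [-2.1, -1.7, -1.64], "twist": 1.7},
    {"hand": 1, "slide": [-2.7, -2.1, -1.64], "twist": 2.2},
    {"hand": 1, "slide": [-3.1, -2.4, -1.64], "twist": 2.5},
    {"hand": 1, "slide": [-3.32, -2.59, -1.64], "twist": 2.69},
    {"hand": 1, "slide": [-3.32, -2.59, -1.64], "twist": 2.69},
    {"hand": 1, "slide": [-3.32, -2.59, -1.64], "twist": 2.69}
  ]
}}

```text
time: 10.25
eef_pos: [0.6453, -0.033, 0.1629]
orientation: [-0.225, -3.133, -0.0]
ft_force: [0.0, -0.6, -0.6]
grip_width: 0.232
grasp_force: 58.9
```

```bash
python3 go.py .6465 -.033 .1065 -.1445
```

```text
t 10.25 pos [ 0.6453 -0.033   0.1629] yaw -0.144 slide [-0.02  0.    1.13] twist 0.01 grip 0.232 58.895004987716675 F [ 0.  -0.6 -0.6] j [-0.05  0.31  0.16  1.42  0.    0.09]
```

Request:
{"fn": "carry_out", "kwargs": {
  "series": [
    {"hand": 1, "slide": [0, 0, 0.5], "twist": 0},
    {"hand": 1, "slide": [0, 0, 0.85], "twist": 0},
    {"hand": 1, "slide": [0, 0, 1.05], "twist": 0},
    {"hand": 1, "slide": [0, 0, 1.14], "twist": 0},
    {"hand": 1, "slide": [0, 0, 1.14], "twist": 0},
    {"hand": 0.3, "slide": [0, 0, 1.14], "twist": 0},
    {"hand": 0.1, "slide": [0, 0, 1.14], "twist": 0},
    {"hand": 0.1, "slide": [0, 0, 1.14], "twist": 0},
    {"hand": 0.1, "slide": [0, 0, 1.0], "twist": 0},
    {"hand": 0.1, "slide": [0, 0, 0.6], "twist": 0},
    {"hand": 0.1, "slide": [0, 0, 0], "twist": 0},
    {"hand": 0.1, "slide": [0, 0, 0], "twist": 0}
  ]
}}

```text
time: 11.45
eef_pos: [0.6471, -0.0332, 0.168]
orientation: [0.225, 3.127, 0.0]
ft_force: [-0.1, -0.0, 0.2]
grip_width: 0.45
grasp_force: 0.0
```

```bash
python3 go.py .434 .2055 .155 -.47
```

```text
t 11.45 pos [ 0.6471 -0.0332  0.168 ] yaw -0.144 slide [4.9  4.11 0.23] twist 3.11 grip 0.45 0.0 F [-0.1 -0.   0.2] j [-0.05  0.31  0.17  1.43  0.    0.09]
```

Request:
{"fn": "carry_out", "kwargs": {
  "series": [
    {"hand": -0.2, "slide": [0.6, 0.5, 0.15], "twist": 0.4},
    {"hand": -0.2, "slide": [1.2, 1.0, 0.15], "twist": 0.8},
    {"hand": -0.2, "slide": [1.9, 1.6, 0.15], "twist": 1.3},
    {"hand": -0.2, "slide": [2.6, 2.2, 0.15], "twist": 1.8},
    {"hand": -0.2, "slide": [3.3, 2.8, 0.15], "twist": 2.2},
    {"hand": -0.2, "slide": [4.0, 3.4, 0.15], "twist": 2.6},
    {"hand": -0.2, "slide": [4.6, 3.9, 0.15], "twist": 3.0},
    {"hand": -0.2, "slide": [4.88, 4.11, 0.15], "twist": 3.11},
    {"hand": -0.2, "slide": [4.88, 4.11, 0.15], "twist": 3.11},
    {"hand": -0.2, "slide": [4.88, 4.11, 0.15], "twist": 3.11}
  ]
}}

```text
time: 12.45
eef_pos: [0.4337, 0.2054, 0.1556]
orientation: [0.729, 3.055, 0.0]
ft_force: [1.1, -0.0, 0.1]
grip_width: 0.598
grasp_force: 0.0
```

```bash
python3 go.py .434 .2055 .082 -.47;  python3 - <<'E'
from h import *
im,d=arm.grab_frame('scene'); cv2.imwrite('pics/s2.png',cv2.resize(im[150:400,180:500],(768,600)))
E
```

```text
t 12.45 pos [0.4337 0.2054 0.1556] yaw -0.468 slide [-0.    0.    1.47] twist 0.02 grip 0.598 0.0 F [ 1.1 -0.   0.1] j [ 0.44 -0.09 -0.28  1.37 -0.    0.91]
```

View pics/s2.png

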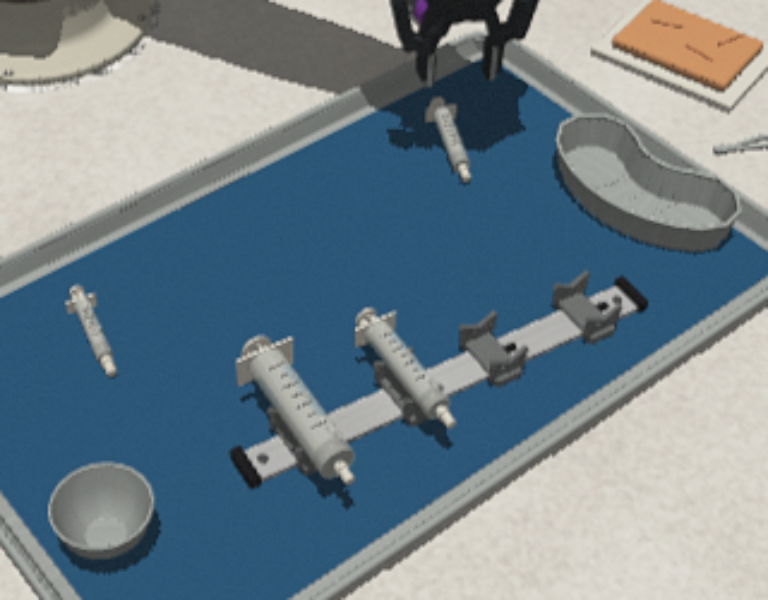

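The 50 ml (crop 300,405) and the 20 ml (crop 400,360) both lie in their cradles. Next is the 10 ml.

Request:
{"fn": "carry_out", "kwargs": {
  "series": [
    {"hand": -0.2, "slide": [0, 0, 0.6], "twist": 0},
    {"hand": -0.2, "slide": [0, 0, 1.2], "twist": 0},
    {"hand": -0.2, "slide": [0, 0, 1.47], "twist": 0},
    {"hand": -0.2, "slide": [0, 0, 1.47], "twist": 0},
    {"hand": 1, "slide": [0, 0, 1.47], "twist": 0},
    {"hand": 1, "slide": [0, 0, 1.47], "twist": 0},
    {"hand": 1, "slide": [0, 0, 1.47], "twist": 0},
    {"hand": 1, "slide": [0, 0, 1.47], "twist": 0},
    {"hand": 1, "slide": [0, 0, 1.47], "twist": 0},
    {"hand": 1, "slide": [0, 0, 1.47], "twist": 0},
    {"hand": 1, "slide": [0, 0, 1.47], "twist": 0}
  ]
}}

```text
time: 13.6
eef_pos: [0.4344, 0.2056, 0.0837]
orientation: [0.73, 3.053, 0.002]
ft_force: [-0.1, -1.8, 5.2]
grip_width: 0.162
grasp_force: 58.6
```

```bash
python3 go.py .658 .0483 .165 -.1445
```

```text
t 13.6 pos [0.4344 0.2056 0.0837] yaw -0.47 slide [-5.41 -0.78 -1.62] twist -3.1 grip 0.162 58.62080276012421 F [-0.1 -1.8  5.2] j [ 0.44 -0.05 -0.39  1.23 -0.    0.91]
```

Request:
{"fn": "carry_out", "kwargs": {
  "series": [
    {"hand": 1, "slide": [0, 0, -0.6], "twist": 0},
    {"hand": 1, "slide": [0, 0, -1.2], "twist": 0},
    {"hand": 1, "slide": [-0.4, -0.1, -1.6], "twist": -0.3},
    {"hand": 1, "slide": [-1.0, -0.2, -1.62], "twist": -0.7},
    {"hand": 1, "slide": [-1.8, -0.3, -1.62], "twist": -1.2},
    {"hand": 1, "slide": [-2.6, -0.4, -1.62], "twist": -1.7},
    {"hand": 1, "slide": [-3.4, -0.5, -1.62], "twist": -2.2},
    {"hand": 1, "slide": [-4.2, -0.6, -1.62], "twist": -2.6},
    {"hand": 1, "slide": [-4.9, -0.7, -1.62], "twist": -3.0},
    {"hand": 1, "slide": [-5.42, -0.78, -1.62], "twist": -3.1},
    {"hand": 1, "slide": [-5.42, -0.78, -1.62], "twist": -3.1},
    {"hand": 1, "slide": [-5.42, -0.78, -1.62], "twist": -3.1}
  ]
}}

```text
time: 14.8
eef_pos: [0.6578, 0.0476, 0.163]
orientation: [-0.229, -3.133, -0.0]
ft_force: [-0.8, -0.0, 0.8]
grip_width: 0.165
grasp_force: 58.8
```

```bash
python3 go.py .658 .0483 .107 -.1445
```

```text
t 14.8 pos [0.6578 0.0476 0.163 ] yaw -0.146 slide [-0.    0.01  1.12] twist -0.01 grip 0.165 58.831390142440796 F [-0.8 -0.   0.8] j [0.07 0.34 0.2  1.43 0.   0.22]
```

Request:
{"fn": "carry_out", "kwargs": {
  "series": [
    {"hand": 1, "slide": [0, 0, 0.5], "twist": 0},
    {"hand": 1, "slide": [0, 0, 0.85], "twist": 0},
    {"hand": 1, "slide": [0, 0, 1.05], "twist": 0},
    {"hand": 1, "slide": [0, 0, 1.13], "twist": 0},
    {"hand": 1, "slide": [0, 0, 1.13], "twist": 0},
    {"hand": 0.4, "slide": [0, 0, 1.13], "twist": 0},
    {"hand": 0.2, "slide": [0, 0, 1.13], "twist": 0},
    {"hand": 0.2, "slide": [0, 0, 1.13], "twist": 0},
    {"hand": 0.2, "slide": [0, 0, 1.0], "twist": 0},
    {"hand": 0.2, "slide": [0, 0, 0.6], "twist": 0},
    {"hand": 0.2, "slide": [0, 0, 0], "twist": 0},
    {"hand": 0.2, "slide": [0, 0, 0], "twist": 0}
  ]
}}

```text
time: 16.0
eef_pos: [0.6591, 0.0479, 0.1681]
orientation: [0.227, 3.127, 0.002]
ft_force: [0.2, -0.9, 0.9]
grip_width: 0.399
grasp_force: 0.0
```

```bash
python3 go.py .436 -.196 .155 -.253
```

```text
t 16.0 pos [0.6591 0.0479 0.1681] yaw -0.145 slide [ 3.71 -5.47  0.23] twist 1.03 grip 0.399 0.0 F [ 0.2 -0.9  0.9] j [0.07 0.34 0.21 1.43 0.   0.22]
```

Request:
{"fn": "carry_out", "kwargs": {
  "series": [
    {"hand": -0.2, "slide": [0.4, -0.6, 0.15], "twist": 0.1},
    {"hand": -0.2, "slide": [0.9, -1.3, 0.15], "twist": 0.3},
    {"hand": -0.2, "slide": [1.4, -2.1, 0.15], "twist": 0.4},
    {"hand": -0.2, "slide": [1.9, -2.9, 0.15], "twist": 0.5},
    {"hand": -0.2, "slide": [2.4, -3.6, 0.15], "twist": 0.7},
    {"hand": -0.2, "slide": [2.9, -4.3, 0.15], "twist": 0.8},
    {"hand": -0.2, "slide": [3.4, -5.0, 0.15], "twist": 0.9},
    {"hand": -0.2, "slide": [3.69, -5.46, 0.15], "twist": 1.03},
    {"hand": -0.2, "slide": [3.69, -5.46, 0.15], "twist": 1.03},
    {"hand": -0.2, "slide": [3.69, -5.46, 0.15], "twist": 1.03}
  ]
}}

```text
time: 17.0
eef_pos: [0.4355, -0.196, 0.1557]
orientation: [0.398, 3.115, -0.0]
ft_force: [0.0, 0.1, 0.2]
grip_width: 0.601
grasp_force: 0.0
```

```bash
python3 go.py .436 -.196 .081 -.253
```

```text
t 17.0 pos [ 0.4355 -0.196   0.1557] yaw -0.254 slide [-0.01  0.    1.49] twist -0.01 grip 0.601 0.0 F [0.  0.1 0.2] j [-0.42 -0.09 -0.29  1.37  0.   -0.17]
```

Request:
{"fn": "carry_out", "kwargs": {
  "series": [
    {"hand": -0.2, "slide": [0, 0, 0.6], "twist": 0},
    {"hand": -0.2, "slide": [0, 0, 1.2], "twist": 0},
    {"hand": -0.2, "slide": [0, 0, 1.53], "twist": 0},
    {"hand": -0.2, "slide": [0, 0, 1.53], "twist": 0},
    {"hand": 1, "slide": [0, 0, 1.53], "twist": 0},
    {"hand": 1, "slide": [0, 0, 1.53], "twist": 0},
    {"hand": 1, "slide": [0, 0, 1.53], "twist": 0},
    {"hand": 1, "slide": [0, 0, 1.53], "twist": 0},
    {"hand": 1, "slide": [0, 0, 1.53], "twist": 0},
    {"hand": 1, "slide": [0, 0, 1.53], "twist": 0},
    {"hand": 1, "slide": [0, 0, 1.53], "twist": 0}
  ]
}}

```text
time: 18.1
eef_pos: [0.4364, -0.1958, 0.0804]
orientation: [0.396, 3.114, -0.0]
ft_force: [0.2, 0.8, 6.7]
grip_width: 0.129
grasp_force: 58.9
```

```bash
python3 go.py .672 .143 .165 -.1445
```

```text
t 18.1 pos [ 0.4364 -0.1958  0.0804] yaw -0.253 slide [-2.87  7.74 -1.68] twist -1.03 grip 0.129 58.92314314842224 F [0.2 0.8 6.7] j [-0.42 -0.05 -0.4   1.22  0.   -0.17]
```

Request:
{"fn": "carry_out", "kwargs": {
  "series": [
    {"hand": 1, "slide": [0, 0, -0.6], "twist": 0},
    {"hand": 1, "slide": [0, 0, -1.2], "twist": 0},
    {"hand": 1, "slide": [-0.1, 0.4, -1.6], "twist": 0},
    {"hand": 1, "slide": [-0.4, 1.2, -1.68], "twist": -0.2},
    {"hand": 1, "slide": [-0.8, 2.1, -1.68], "twist": -0.3},
    {"hand": 1, "slide": [-1.1, 3.0, -1.68], "twist": -0.4},
    {"hand": 1, "slide": [-1.4, 3.9, -1.68], "twist": -0.5},
    {"hand": 1, "slide": [-1.8, 4.8, -1.68], "twist": -0.6},
    {"hand": 1, "slide": [-2.1, 5.7, -1.68], "twist": -0.7},
    {"hand": 1, "slide": [-2.4, 6.6, -1.68], "twist": -0.9},
    {"hand": 1, "slide": [-2.7, 7.3, -1.68], "twist": -1.0},
    {"hand": 1, "slide": [-2.88, 7.74, -1.68], "twist": -1.03}
  ]
}}

```text
time: 19.3
eef_pos: [0.673, 0.1457, 0.1627]
orientation: [0.224, 3.133, 0.001]
ft_force: [-0.3, -0.2, 0.1]
grip_width: 0.135
grasp_force: 59.0
```

Request:
{"fn": "carry_out", "kwargs": {
  "series": [
    {"hand": 1, "slide": [0, 0, 0], "twist": 0},
    {"hand": 1, "slide": [0, 0, 0], "twist": 0},
    {"hand": 1, "slide": [0, 0, 0], "twist": 0}
  ]
}}

```text
time: 19.6
eef_pos: [0.6715, 0.1422, 0.1632]
orientation: [0.229, 3.133, -0.0]
ft_force: [0.1, 0.0, 0.1]
grip_width: 0.131
grasp_force: 59.0
```

```bash
python3 go.py .672 .143 .1035 -.1445
```

```text
t 19.6 pos [0.6715 0.1422 0.1632] yaw -0.146 slide [-0.01  0.02  1.19] twist -0.01 grip 0.131 59.01296675205231 F [0.1 0.  0.1] j [ 0.21  0.41  0.29  1.45 -0.    0.35]
```

Request:
{"fn": "carry_out", "kwargs": {
  "series": [
    {"hand": 1, "slide": [0, 0.02, 0.5], "twist": 0},
    {"hand": 1, "slide": [0, 0.02, 0.85], "twist": 0},
    {"hand": 1, "slide": [0, 0.02, 1.1], "twist": 0},
    {"hand": 1, "slide": [0, 0.02, 1.19], "twist": 0},
    {"hand": 1, "slide": [0, 0.02, 1.19], "twist": 0},
    {"hand": 0.5, "slide": [0, 0.02, 1.19], "twist": 0},
    {"hand": 0.2, "slide": [0, 0.02, 1.19], "twist": 0},
    {"hand": 0.2, "slide": [0, 0.02, 1.19], "twist": 0},
    {"hand": 0.2, "slide": [0, 0, 1.0], "twist": 0},
    {"hand": 0.2, "slide": [0, 0, 0.6], "twist": 0},
    {"hand": 0.2, "slide": [0, 0, 0], "twist": 0},
    {"hand": 0.2, "slide": [0, 0, 0], "twist": 0}
  ]
}}

```text
time: 20.8
eef_pos: [0.6732, 0.1433, 0.1685]
orientation: [0.227, 3.127, 0.003]
ft_force: [1.6, 1.4, -0.0]
grip_width: 0.401
grasp_force: 0.0
```

Request:
{"fn": "carry_out", "kwargs": {
  "series": [
    {"hand": 0.2, "slide": [1, -0.5, -0.5], "twist": 0},
    {"hand": 0.2, "slide": [2, -1, -1], "twist": 0},
    {"hand": 0.2, "slide": [3, -1.5, -1.5], "twist": 0},
    {"hand": 0.2, "slide": [4, -2, -2], "twist": 0},
    {"hand": 0.2, "slide": [5, -2.5, -2.5], "twist": 0},
    {"hand": 0.2, "slide": [6, -3, -2.5], "twist": 0},
    {"hand": 0.2, "slide": [7, -3, -2.5], "twist": 0},
    {"hand": 0.2, "slide": [7, -3, -2.5], "twist": 0},
    {"hand": 0.2, "slide": [7, -3, -2.5], "twist": 0}
  ]
}}

```text
time: 21.7
eef_pos: [0.3002, 0.0447, 0.29]
orientation: [0.227, 3.129, 0.002]
ft_force: [2.0, 0.2, 0.2]
grip_width: 0.401
grasp_force: 0.0
```

```bash
python3 - <<'E'
from h import *
im,d=arm.grab_frame('top'); f,cx,cy,R,t=K('top'); P=cloud('top',d)
cv2.imwrite('pics/t2.png',cv2.resize(im[90:240,170:420],(800,480),interpolation=cv2.INTER_CUBIC)); np.savez('top1.npz',im=im,d=d)
seat={5:(.6705,.1444),10:(.6566,.0499),20:(.6452,-.031),50:(.6313,-.126)}  # top-camera values
rest={5:.0081,10:.0098,20:.0127,50:.0173};Rr={5:.007,10:.0085,20:.011,50:.015}
for ml,(x,y) in seat.items():
    ax=np.array([np.cos(.1445),-np.sin(.1445)]);q=P.reshape(-1,3);r=(q[:,:2]-[x,y]);a=r@ax;b=r@[-ax[1],ax[0]]
    top=.025+rest[ml]+Rr[ml]; s=(abs(b)<.03)&(abs(a)<.13)&(q[:,2]>top-Rr[ml]*.9)&(q[:,2]<.1); sa=s&(abs(b)<.02)
    l=np.polyfit(a[s&(abs(a)<.05)],b[s&(abs(a)<.05)],1)
    h=[np.percentile(q[sa&(abs(a-o)<.008)][:,2],95).round(4) for o in(-.03,0,.03)]
    e=(abs(b)<.022)&(q[:,2]>.03)&(abs(a)<.13); print(ml,'ends mid',((a[e].min()+a[e].max())/2-.0005).round(4),'len',np.ptp(a[e]).round(3),'line',l.round(4),'h',h,'exp',round(top,4))
s=arm.read_state();print(s['time'],s['eef_pos'])
E
```

```text
5 ends mid -0.003 len 0.1 line [-0.0011 -0.0007] h [np.float64(0.0414), np.float64(0.0424), np.float64(0.0415)] exp 0.0401
10 ends mid -0.0034 len 0.115 line [ 0.0039 -0.0004] h [np.float64(0.0448), np.float64(0.0454), np.float64(0.0449)] exp 0.0433
20 ends mid -0.003 len 0.13 line [ 0.0025 -0.0004] h [np.float64(0.0497), np.float64(0.0516), np.float64(0.0498)] exp 0.0487
50 ends mid -0.003 len 0.15 line [0.0001 0.0005] h [np.float64(0.0595), np.float64(0.059), np.float64(0.0587)] exp 0.0573
21.75 [0.30159995 0.04490194 0.28962407]
```

View pics/t2.png

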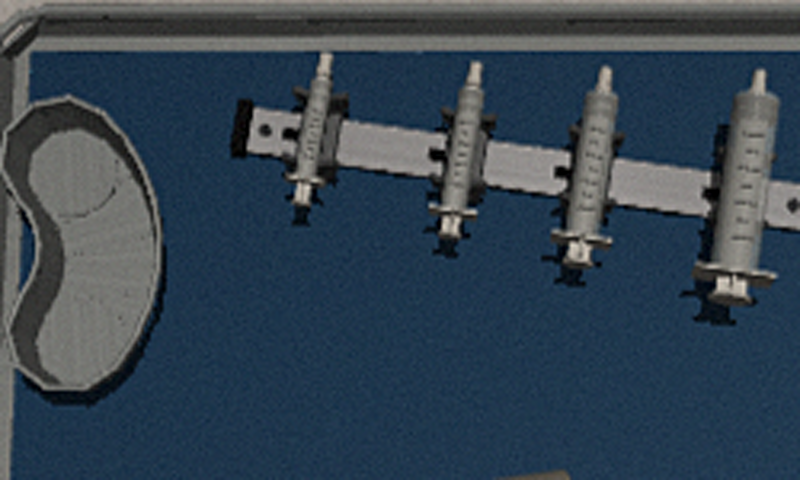

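All four syringes are seated in order (crop 315,125; 460,150; 590,170; 745,195). They are about 3 mm or less off along the axis, their angles match the cradles, and the dish has not moved.

```bash
python3 -c "from plant import arm; print(arm.close_job())"
```

```text
the job is handed in; nothing more can be done
None
```

I laid the 5, 10, 20 and 50 ml syringes in cradles a to d from the kidney-dish end, nozzles pointing away, and handed the job in at about 22 s; my last check put each barrel about 3 mm from its cradle middle, but the hand-in returned no verdict.

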